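Shut the charging drawer and press start

TASK

Put the remote in the charging dock's drawer on charge: with the fingertips, gently push the open drawer fully shut, then press the large round button on top of the dock all the way down, let it spring back up, and withdraw. Do not press the two smaller buttons, and leave everything else on the shelf, the remotes included, standing where it is; nothing is to be gripped or lifted.

Things in the scene. Friction and masses are not known exactly. Their poses are not given: they have to be found in the camera images.
- dock: White charging dock, fixed: a box 160 deep (x) x 220 wide (y) x 60 high mm, flat deck on top. Origin: centre of its underside; its x axis points from the drawer front to its back, z up. Three round push buttons stand in a row across the deck at dock x = -30 mm and dock y = -65, 0 and +65 mm; which button has which place changes.
- drawer (a joint): Travel of the dock's drawer, in m: 0 fully shut (front panel against the shell), grows as it comes out towards dock -x (70 mm at most). It starts 35 to 60 mm open. It slides with about 1.5 N of friction plus light damping, has a hard stop at 0 and stays where it is left.
- drawer_front (a point): Centre of the outer face of the drawer's front panel (flat, no handle, 218 wide x 52 high mm, from 5 to 57 mm above the shelf, 8 thick); the point is 31 mm above the shelf and moves with the drawer. Fully shut it lies at dock x = -88 mm. Push it along dock +x to shut the drawer.
- start_top (a point): Centre of the top of the LARGE round button (black cap 36 mm across in a white round housing 52 mm across): the start button. The cap's top is 82 mm above the shelf, 10 mm above its housing. The point moves down with the cap.
- start (a joint): How far the large button is pressed, in m: 0 up, 0.006 fully down. Spring: starts to move at 1.5 N, fully down at 5 N, then a hard stop; comes back up by itself.
- pair_top (a point): Centre of the top of one small round button (same black cap, 18 mm across, housing 34 mm across, same height as the large one). Leave alone.
- pair (a joint): How far that small button is pressed, in m (0 up, 0.006 down).
- mute_top (a point): Centre of the top of the other small round button (identical to the first small one). Leave alone.
- mute (a joint): How far the second small button is pressed, in m (0 up, 0.006 down).
- spare: Loose beige remote, 36 x 140 x 18 mm, lying crosswise in the drawer, partly under the deck; origin at the centre of its underside, 10 mm above the shelf. It rides in with the drawer.
- figurine: Loose brass-tone bird figurine, base 36 mm across, 57 mm tall, standing on the deck behind the buttons (55 mm behind the deck's centre); origin at the centre of its underside.
- remote_a: Loose beige remote 150 mm tall (16 x 42 mm) standing in the front pocket of a grey silicone holder (62 x 60 x 60 mm) beside the dock on its -y side; origin at the centre of its foot.
- remote_b: Loose beige remote 135 mm tall (16 x 42 mm) standing in the rear pocket of the same holder; origin at the centre of its foot.
- jar: Loose blue glass marble jar with a clip-on lid, 88 mm across, 104 tall with its clip, beside the dock on its +y side; origin at the centre of its underside.
- vase: Loose black ceramic vase, 110 mm across at the belly, 185 mm tall, on the robot's left; origin at the centre of its underside.
- gamepad: Loose black game pad, about 105 x 145 x 44 mm, on the robot's right; origin at the centre of its underside.
- books: Two books lying flat, 150 x 210 x 40 mm, one loose stack on the robot's left; origin at the centre of its underside.
Not all that is in view belongs to the job. What is shaped like the remote_a but orange is not meant.

How it is judged:
By the outcome, as a careful person would: the job done as asked, in the order asked, and still so for the second after the job is handed in, with the robot touching nothing.
It also fails if it takes over 43 s, if anything falls off the work surface, if the arm or the gripper's body presses on something with over 40 N, if the wrist force passes 120 N, or if a joint passes its speed limit or range.

ROBOT

A 6-joint arm with a two-finger parallel gripper is mounted at the origin on the work surface. World frame = base frame: x ahead of the robot, y to its left, z up, the work surface at z = 0. Lengths are in m, angles in rad, forces in N, time in s.
With the tool pointing down it reaches from about 0.35 to 0.95 m from the base axis. Payload 17.4 kg.
Tool frame: the origin (TCP) lies midway between the tips of the shut fingers; the grasp point (between the pads) lies 19 mm behind it (r.tcp_to_grasp is the distance from the TCP to the grasp point, in m); z points along the fingers, y is the line along which they close (so a half turn about z gives the same grasp; the last joint's range is limited). The gripper opens to 93 mm and grips with 3 to 60 N. Pads are 15 mm wide; open, the fingers measure 128 mm over their backs; the gripper's body (75 mm by 188 mm) begins 65 mm behind the grasp point.
Start: joints at [1.267, 0.116, 1.442, -0, 1.584, -0.038], TCP at [0.177, 0.651, 0.219] pointing down, gripper open.
Joint ranges: [-2.83, 2.83], [-0.83, 2.19], [0.07, 2.5], [-1.14, 4.28], [0.01, 3], [-2.97, 2.97]. Speed limits (rad/s): [1.89, 1.89, 2.22, 3.14, 3.14, 3.14].

INTERFACE

Orientations are given as a rotation vector (axis times angle).
In Python, from workcell import r gives the robot as it stands. The module is installed in compiled form; this text tells all that it offers.
- The arm moves only by the tool move_arm, never from a script. Its argument "deltas" is a list of rows, each an object of numbers: "rx", "ry", "rz": the turn, a rotation vector about the world's x, y, z in rad; "dx", "dy", "dz": the shift along the world's x, y, z in m; "fingers": the gripper's target within -1 to 1 (fully open at 1, half-way at 0, shut at -1). In form: [{"rx": .., "ry": .., "rz": .., "dx": .., "dy": .., "dz": .., "fingers": ..}, ...]. A call has 1 to 5 rows; each row shifts and turns the commanded pose from where the row before left it; what a row does not reach is not made up. A row lasts 1/12 s, in which the tool goes at most 41.7 mm and 7.16 degrees, less where a joint would pass 70% of its speed; a pose out of reach is approached as far as the arm can. A call with a gripper value outside its range is refused whole. The fingers move at their own pace and stop on an object; "force" is the grip in N (left out, the last holds). Time passes only in rows, so rows that do not move let the fingers close. It gives the time, the measured TCP pose, the force, the opening and the grip force at its end, in the units of the state.
- r.get_state(): the state, without advancing time (a new reading comes with each control period).
- r.capture(name): name is "scene" or "top" or "wrist"; returns the picture (384x512x3 uint8, red, green, blue); there is no depth.
- r.get_calibration(name): a dict with "camera_matrix" (3x3 intrinsics, pixels), "extrinsics" (4x4, takes a point from world to camera coordinates). Camera axes: x right, y down, z forward; pixel columns grow to the right and rows downward; lengths in m; the calibration is good to about 2 mm. A picture is of the moment at which its call begins: read the wrist's pose just before it. get_calibration takes no time and is no camera call; for the wrist camera it gives the pose at the moment of the call.
- r.hand_in(): hands the job in; it is judged then, once.
The state is a dict: "time": time; "q": joint angles; "joint_velocities": joint speeds; "effort": joint torques, N m; "ee_pos": TCP position; "eef_rot": TCP orientation; "contact_force": force on the tool from outside, world axes, zero at the start; "ft_torque": the same for the moment, N m; "grip_width": opening from 0.0 (shut) to 1.0 (fully open); "gripper_force": force on a finger pad.
Only numpy, scipy, OpenCV 4.12 (cv2) and the standard library are available. Lean on these libraries where they do the work, as an engineer would, in place of code of your own. Each camera call takes 0.05 s, during which the arm holds its last target. There are 200 camera calls.

## Working session

There is one attempt and no reset: what is moved stays moved. The work goes in short steps, Python scripts to look and compute and a tool call to move; the robot and the scene stay as the last step left them, time stands still between calls to the robot, and variables do not carry over. Pictures are saved under pics/ and viewed, at most 10 in all, crops included, and the job is handed in when it is done.

Besides the shell and the picture viewer there is one more tool, called in YAML: its name, and indented under it one key for each argument. move_arm: Moves the arm, as the interface text tells. Its arguments: {"type":"object","properties":{"deltas":{"type":"array"},"force":{"type":"number"}},"required":["deltas"]}

```bash
mkdir -p pics; python3 - <<'E'
from workcell import r
import cv2
for n in("scene","top"):
    cv2.imwrite(f"pics/{n}0.png",cv2.resize(r.capture(n)[:,:,::-1],(800,600),interpolation=cv2.INTER_CUBIC))
    c=r.get_calibration(n);print(n,c["camera_matrix"].round(1).tolist(),c["extrinsics"].round(4).tolist())
s=r.get_state();print(s["time"],s["ee_pos"],s["eef_rot"],s["grip_width"])
E
```

```text
scene [[499.0, 0.0, 250.3], [0.0, 499.0, 194.2], [0.0, 0.0, 1.0]] [[-0.5982, 0.8013, -0.0062, 0.3342], [0.6055, 0.447, -0.6585, -0.2668], [-0.5248, -0.3977, -0.7526, 1.7578], [0.0, 0.0, 0.0, 1.0]]
top [[373.4, 0.0, 253.6], [0.0, 373.4, 193.5], [0.0, 0.0, 1.0]] [[0.0058, -1.0, -0.008, -0.0132], [-0.9858, -0.0044, -0.1677, 0.5775], [0.1676, 0.0089, -0.9858, 1.0593], [0.0, 0.0, 0.0, 1.0]]
0.1 [0.1772558  0.65112417 0.218001  ] [-4.16268311e-01 -3.11370161e+00  1.55681148e-03] 0.9997430179856689
```

View pics/scene0.png

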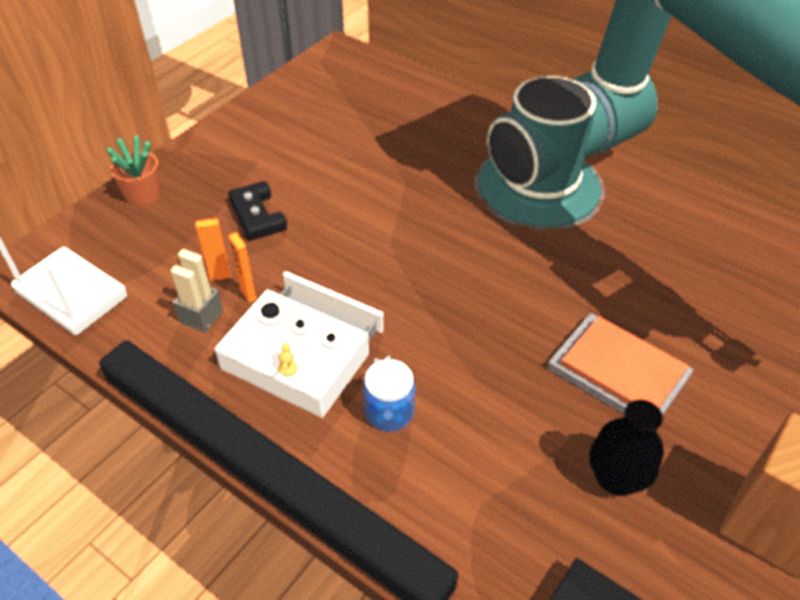

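View pics/top0.png

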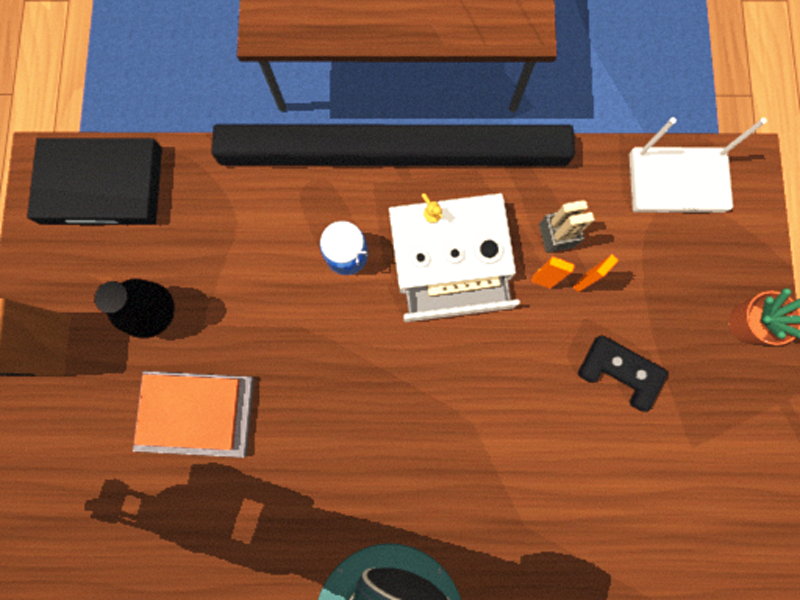

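The scene and top pictures show the dock with its drawer open towards the robot. In the top picture the large button is at about (489,249) and the small ones at (455,253) and (421,258); the front panel runs (404,318)–(519,304). In the scene picture the large button is at about (270,312). I'll enlarge both.

```bash
python3 - <<'E'
from workcell import r
import cv2,numpy as np
a=r.capture("top")[115:215,240:340,::-1]; b=r.capture("scene")[165:265,135:255,::-1]
a=cv2.resize(a,None,fx=4,fy=4,interpolation=cv2.INTER_CUBIC);b=cv2.resize(b,None,fx=4*.8,fy=4*.8,interpolation=cv2.INTER_CUBIC)
o=np.zeros((400,784,3),np.uint8);o[:,:400]=a;o[:320,400:]=b
cv2.imwrite("pics/crop.png",o)
E
```

```text
(no output)
```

View pics/crop.png

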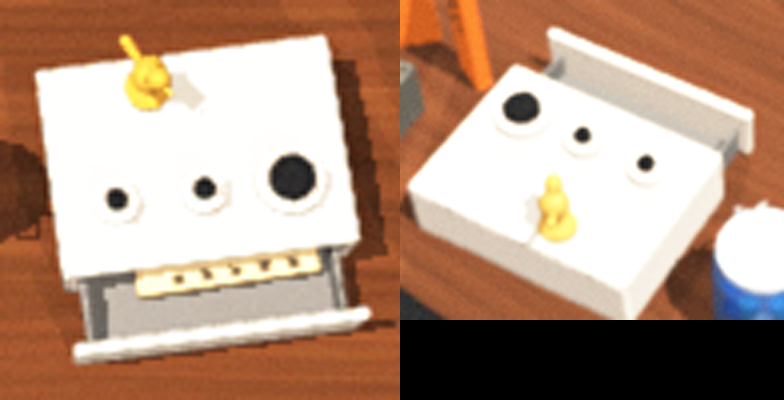

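The crop shows, in its top view on the left, the large cap at (293,177), the small ones at (204,188) and (117,199), and the panel's top corners at about (75,347) and (368,312). In the scene view on the right, the large cap is at (521,108), the small ones at (582,135) and (646,163), and the panel's top corners at about (552,29) and (752,112).

```bash
python3 - <<'E'
from workcell import r
import cv2,numpy as np
P={n:(lambda c:c["camera_matrix"]@c["extrinsics"][:3])(r.get_calibration(n)) for n in("top","scene")}
T=np.array([(293,177),(204,188),(117,199),(75,347),(368,312)],float);S=np.array([(521,108),(582,135),(646,163),(752,112),(552,29)],float)
t=(T+.5)/4-.5+[240,115]; s=(S-[400,0]+.5)/3.2-.5+[135,165]
X=cv2.triangulatePoints(P["top"],P["scene"],t.T,s.T);X=(X[:3]/X[3]).T;print(X.round(4))
def onz(p,z,n="top"):
    M=P[n];A=np.c_[M[:,:2],M[:,2]*z+M[:,3]];w=np.linalg.inv(A)@[*p,1];return w[:2]/w[2]
for p,q,z in zip(t,s,[.082]*3+[.057]*2):print(onz(p,z).round(4),onz(q,z,"scene").round(4))
d=X[0]-X[2];ax=np.array([-d[1],d[0]]);print("len",np.linalg.norm(d), "yaw",np.arctan2(*(X[2]-X[0])[[1,0]])-np.pi/2)
E
```

```text
[[ 0.6782 -0.1855  0.0742]
 [ 0.6698 -0.1204  0.0749]
 [ 0.6607 -0.0558  0.0748]
 [ 0.5521 -0.0245  0.0622]
 [ 0.5798 -0.2398  0.0589]]
[ 0.6751 -0.1829] [ 0.6829 -0.1811]
[ 0.6666 -0.1179] [ 0.6743 -0.1172]
[ 0.6581 -0.0545] [ 0.6653 -0.0525]
[ 0.5527 -0.0244] [ 0.5487 -0.0274]
[ 0.5797 -0.2397] [ 0.5786 -0.2416]
len 0.13081355980610726 yaw 0.13391863841361196
```

move_arm:
  deltas:
    - {"dx":0.015,"dy":-0.038,"dz":0,"rz":-0.058,"fingers":-1}
    - {"dx":0.015,"dy":-0.038,"rz":-0.058,"fingers":-1}
    - {"dx":0.015,"dy":-0.038,"rz":-0.058,"fingers":-1}
    - {"dx":0.015,"dy":-0.038,"rz":-0.058,"fingers":-1}
    - {"dx":0.015,"dy":-0.038,"rz":-0.058,"fingers":-1}

```text
invalid input
```

move_arm:
  deltas:
    - {"dx":0.015,"dy":-0.038,"rz":-0.058,"fingers":-1}
    - {"dx":0.015,"dy":-0.038,"rz":-0.058,"fingers":-1}
    - {"dx":0.015,"dy":-0.038,"rz":-0.058,"fingers":-1}
    - {"dx":0.015,"dy":-0.038,"rz":-0.058,"fingers":-1}
    - {"dx":0.015,"dy":-0.038,"rz":-0.058,"fingers":-1}

```text
invalid input
```

move_arm:
  deltas:
    - {"dx":0.015,"dy":-0.038,"rz":-0.058,"fingers":-1}
    - {"dx":0.015,"dy":-0.038,"rz":-0.058,"fingers":-1}
    - {"dx":0.015,"dy":-0.038,"rz":-0.058,"fingers":-1}
    - {"dx":0.015,"dy":-0.038,"rz":-0.058,"fingers":-1}
    - {"dx":0.015,"dy":-0.038,"rz":-0.058,"fingers":-1}

```text
invalid input
```

move_arm:
  deltas:
    - {"rx":0,"ry":0,"rz":-0.058,"dx":0.015,"dy":-0.038,"dz":0,"fingers":-1}
    - {"rx":0,"ry":0,"rz":-0.058,"dx":0.015,"dy":-0.038,"dz":0,"fingers":-1}
    - {"rx":0,"ry":0,"rz":-0.058,"dx":0.015,"dy":-0.038,"dz":0,"fingers":-1}
    - {"rx":0,"ry":0,"rz":-0.058,"dx":0.015,"dy":-0.038,"dz":0,"fingers":-1}
    - {"rx":0,"ry":0,"rz":-0.058,"dx":0.015,"dy":-0.038,"dz":0,"fingers":-1}

```text
time: 0.62
ee_pos: [0.2525, 0.4595, 0.2183]
eef_rot: [0.865, 3.02, -0.0]
contact_force: [1.2, 0.1, -0.0]
grip_width: 0.692
gripper_force: 0.0
```

move_arm:
  deltas:
    - {"rx":0,"ry":0,"rz":-0.058,"dx":0.015,"dy":-0.038,"dz":0,"fingers":-1}
    - {"rx":0,"ry":0,"rz":-0.058,"dx":0.015,"dy":-0.038,"dz":0,"fingers":-1}
    - {"rx":0,"ry":0,"rz":-0.058,"dx":0.015,"dy":-0.038,"dz":0,"fingers":-1}
    - {"rx":0,"ry":0,"rz":-0.058,"dx":0.015,"dy":-0.038,"dz":0,"fingers":-1}
    - {"rx":0,"ry":0,"rz":-0.058,"dx":0.015,"dy":-0.038,"dz":0,"fingers":-1}

```text
time: 1.03
ee_pos: [0.3273, 0.2695, 0.2186]
eef_rot: [1.292, 2.863, 0.001]
contact_force: [1.6, 0.5, 0.0]
grip_width: 0.335
gripper_force: 0.0
```

move_arm:
  deltas:
    - {"rx":0,"ry":0,"rz":-0.058,"dx":0.015,"dy":-0.038,"dz":0,"fingers":-1}
    - {"rx":0,"ry":0,"rz":-0.058,"dx":0.015,"dy":-0.038,"dz":0,"fingers":-1}
    - {"rx":0,"ry":0,"rz":-0.058,"dx":0.015,"dy":-0.038,"dz":0,"fingers":-1}
    - {"rx":0,"ry":0,"rz":-0.058,"dx":0.015,"dy":-0.038,"dz":0,"fingers":-1}
    - {"rx":0,"ry":0,"rz":-0.058,"dx":0.015,"dy":-0.038,"dz":0,"fingers":-1}

```text
time: 1.45
ee_pos: [0.4024, 0.0793, 0.2189]
eef_rot: [1.693, 2.645, 0.001]
contact_force: [0.7, 1.0, -0.5]
grip_width: 0.01
gripper_force: 0.0
```

move_arm:
  deltas:
    - {"rx":0,"ry":0,"rz":-0.058,"dx":0.015,"dy":-0.038,"dz":0,"fingers":-1}
    - {"rx":0,"ry":0,"rz":-0.058,"dx":0.015,"dy":-0.038,"dz":0,"fingers":-1}
    - {"rx":0,"ry":0,"rz":-0.058,"dx":0.015,"dy":-0.038,"dz":0,"fingers":-1}
    - {"rx":0,"ry":0,"rz":-0.058,"dx":0.015,"dy":-0.038,"dz":0,"fingers":-1}
    - {"rx":0,"ry":0,"rz":-0.058,"dx":0.015,"dy":-0.038,"dz":0,"fingers":-1}

```text
time: 1.87
ee_pos: [0.4775, -0.111, 0.2187]
eef_rot: [2.058, 2.373, 0.0]
contact_force: [1.2, 0.6, -0.0]
grip_width: 0.003
gripper_force: 0.0
```

```bash
python3 - <<'E'
from workcell import r
import cv2,numpy as np
c=r.get_calibration("wrist");im=r.capture("wrist");np.savez("w1",K=c["camera_matrix"],E=c["extrinsics"])
cv2.imwrite("pics/w1.png",im[:,:,::-1]);print(c["camera_matrix"],c["extrinsics"].round(3));print(r.get_state()["q"])
E
```

```text
[[274.13345398   0.         257.5055231 ]
 [  0.         274.13345398 194.1055861 ]
 [  0.           0.           1.        ]] [[ 0.99   0.14  -0.001 -0.457]
 [ 0.135 -0.956  0.26  -0.202]
 [ 0.035 -0.258 -0.966  0.345]
 [ 0.     0.     0.     1.   ]]
[-0.28791999 -0.28850682  1.82162724 -0.001876    1.60828933 -0.42265315]
```

View pics/w1.png

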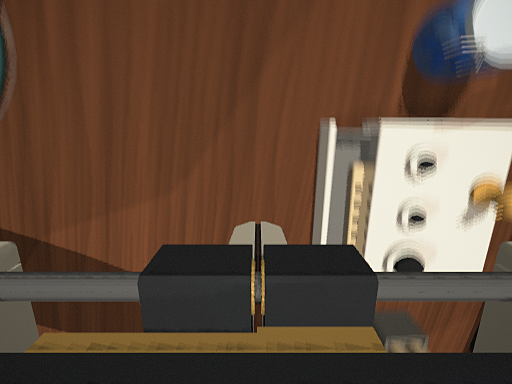

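The wrist picture, slightly motion-blurred, shows the panel's outer edge running from (321,118) to (313,243), and the caps at about (426,165), (416,218) and (406,265, large). I'll cross-check those against the earlier positions.

```bash
python3 - <<'E'
import numpy as np
d=np.load("w1.npz");M=d["K"]@d["E"][:3]
for p,z in[((406,265),.082),((416,218),.082),((426,165),.082),((321,118),.057),((313,243),.057)]:
    w=np.linalg.inv(np.c_[M[:,:2],M[:,2]*z+M[:,3]])@[*p,1];print(w[:2]/w[2])
E
```

```text
[ 0.67238064 -0.18539172]
[ 0.66684016 -0.12418573]
[ 0.65978308 -0.0619635 ]
[ 0.53943928 -0.02784068]
[ 0.56044049 -0.18338083]
```

move_arm:
  deltas:
    - {"rx":0,"ry":0,"rz":0,"dx":0.005,"dy":-0.006,"dz":-0.037,"fingers":-1}
    - {"rx":0,"ry":0,"rz":0,"dx":0.005,"dy":-0.006,"dz":-0.037,"fingers":-1}
    - {"rx":0,"ry":0,"rz":0,"dx":0.005,"dy":-0.006,"dz":-0.037,"fingers":-1}
    - {"rx":0,"ry":0,"rz":0,"dx":0.005,"dy":-0.006,"dz":-0.037,"fingers":-1}
    - {"rx":0,"ry":0,"rz":0,"dx":0.005,"dy":-0.006,"dz":-0.037,"fingers":-1}

```text
time: 2.33
ee_pos: [0.5022, -0.1389, 0.032]
eef_rot: [2.055, 2.376, 0.0]
contact_force: [1.3, -0.5, 0.4]
grip_width: 0.002
gripper_force: 0.0
```

move_arm:
  deltas:
    - {"rx":0,"ry":0,"rz":0,"dx":0.005,"dy":0.0007,"dz":0,"fingers":-1}
    - {"rx":0,"ry":0,"rz":0,"dx":0.005,"dy":0.0007,"dz":0,"fingers":-1}
    - {"rx":0,"ry":0,"rz":0,"dx":0.005,"dy":0.0007,"dz":0,"fingers":-1}
    - {"rx":0,"ry":0,"rz":0,"dx":0,"dy":0,"dz":0,"fingers":-1}

```text
time: 2.67
ee_pos: [0.5194, -0.1365, 0.0365]
eef_rot: [2.052, 2.375, 0.002]
contact_force: [-0.6, -0.5, -0.3]
grip_width: 0.007
gripper_force: 0.0
```

move_arm:
  deltas:
    - {"rx":0,"ry":0,"rz":0,"dx":0.003,"dy":0.0004,"dz":0,"fingers":-1}
    - {"rx":0,"ry":0,"rz":0,"dx":0.003,"dy":0.0004,"dz":0,"fingers":-1}
    - {"rx":0,"ry":0,"rz":0,"dx":0.003,"dy":0.0004,"dz":0,"fingers":-1}
    - {"rx":0,"ry":0,"rz":0,"dx":0.003,"dy":0.0004,"dz":0,"fingers":-1}
    - {"rx":0,"ry":0,"rz":0,"dx":0.003,"dy":0.0004,"dz":0,"fingers":-1}

```text
time: 3.08
ee_pos: [0.5327, -0.1345, 0.0339]
eef_rot: [2.054, 2.376, 0.0]
contact_force: [-0.4, 0.4, 0.3]
grip_width: 0.008
gripper_force: 0.0
```

move_arm:
  deltas:
    - {"rx":0,"ry":0,"rz":0,"dx":0.003,"dy":0.0004,"dz":0,"fingers":-1}
    - {"rx":0,"ry":0,"rz":0,"dx":0.003,"dy":0.0004,"dz":0,"fingers":-1}
    - {"rx":0,"ry":0,"rz":0,"dx":0.003,"dy":0.0004,"dz":0,"fingers":-1}
    - {"rx":0,"ry":0,"rz":0,"dx":0.003,"dy":0.0004,"dz":0,"fingers":-1}
    - {"rx":0,"ry":0,"rz":0,"dx":0.003,"dy":0.0004,"dz":0,"fingers":-1}

```text
time: 3.5
ee_pos: [0.5476, -0.1325, 0.0336]
eef_rot: [-2.055, -2.376, 0.0]
contact_force: [-1.8, -0.1, -0.2]
grip_width: 0.004
gripper_force: 1.0
```

move_arm:
  deltas:
    - {"rx":0,"ry":0,"rz":0,"dx":0.003,"dy":0.0004,"dz":0,"fingers":-1}
    - {"rx":0,"ry":0,"rz":0,"dx":0.003,"dy":0.0004,"dz":0,"fingers":-1}
    - {"rx":0,"ry":0,"rz":0,"dx":0.003,"dy":0.0004,"dz":0,"fingers":-1}
    - {"rx":0,"ry":0,"rz":0,"dx":0.003,"dy":0.0004,"dz":0,"fingers":-1}
    - {"rx":0,"ry":0,"rz":0,"dx":0.003,"dy":0.0004,"dz":0,"fingers":-1}

```text
time: 3.92
ee_pos: [0.5625, -0.1306, 0.0336]
eef_rot: [-2.055, -2.376, 0.0]
contact_force: [-2.1, 0.6, -0.7]
grip_width: 0.006
gripper_force: 0.8
```

In contact with the panel, and the force matches about 1.5 N of friction. I'll keep going and slow down near the end.

move_arm:
  deltas:
    - {"rx":0,"ry":0,"rz":0,"dx":0.003,"dy":0.0004,"dz":0,"fingers":-1}
    - {"rx":0,"ry":0,"rz":0,"dx":0.003,"dy":0.0004,"dz":0,"fingers":-1}
    - {"rx":0,"ry":0,"rz":0,"dx":0.003,"dy":0.0004,"dz":0,"fingers":-1}
    - {"rx":0,"ry":0,"rz":0,"dx":0.003,"dy":0.0004,"dz":0,"fingers":-1}
    - {"rx":0,"ry":0,"rz":0,"dx":0.002,"dy":0.0003,"dz":0,"fingers":-1}

```text
time: 4.33
ee_pos: [0.5766, -0.1287, 0.0336]
eef_rot: [-2.055, -2.376, 0.0]
contact_force: [-2.3, -0.5, -0.4]
grip_width: 0.006
gripper_force: 0.8
```

move_arm:
  deltas:
    - {"rx":0,"ry":0,"rz":0,"dx":0.0015,"dy":0.0002,"dz":0,"fingers":-1}
    - {"rx":0,"ry":0,"rz":0,"dx":0.0015,"dy":0.0002,"dz":0,"fingers":-1}
    - {"rx":0,"ry":0,"rz":0,"dx":0.0015,"dy":0.0002,"dz":0,"fingers":-1}
    - {"rx":0,"ry":0,"rz":0,"dx":0.0015,"dy":0.0002,"dz":0,"fingers":-1}

```text
time: 4.67
ee_pos: [0.5824, -0.1279, 0.0336]
eef_rot: [-2.055, -2.376, 0.0]
contact_force: [-1.8, -0.9, -0.3]
grip_width: 0.004
gripper_force: 0.8
```

move_arm:
  deltas:
    - {"rx":0,"ry":0,"rz":0,"dx":0.001,"dy":0.0001,"dz":0,"fingers":-1}
    - {"rx":0,"ry":0,"rz":0,"dx":0.001,"dy":0.0001,"dz":0,"fingers":-1}
    - {"rx":0,"ry":0,"rz":0,"dx":0.001,"dy":0.0002,"dz":0,"fingers":-1}

```text
time: 4.92
ee_pos: [0.5854, -0.1275, 0.0336]
eef_rot: [-2.055, -2.377, 0.0]
contact_force: [-1.6, -0.3, -0.9]
grip_width: 0.005
gripper_force: 0.8
```

move_arm:
  deltas:
    - {"rx":0,"ry":0,"rz":0,"dx":0.001,"dy":0.0001,"dz":0,"fingers":-1}
    - {"rx":0,"ry":0,"rz":0,"dx":0.001,"dy":0.0001,"dz":0,"fingers":-1}
    - {"rx":0,"ry":0,"rz":0,"dx":0.001,"dy":0.0002,"dz":0,"fingers":-1}
    - {"rx":0,"ry":0,"rz":0,"dx":0.001,"dy":0.0001,"dz":0,"fingers":-1}

```text
time: 5.25
ee_pos: [0.5894, -0.127, 0.0336]
eef_rot: [-2.055, -2.376, 0.0]
contact_force: [-1.1, 1.1, -0.8]
grip_width: 0.005
gripper_force: 0.7
```

move_arm:
  deltas:
    - {"rx":0,"ry":0,"rz":0,"dx":0.001,"dy":0.0001,"dz":0,"fingers":-1}
    - {"rx":0,"ry":0,"rz":0,"dx":0.001,"dy":0.0001,"dz":0,"fingers":-1}
    - {"rx":0,"ry":0,"rz":0,"dx":0.001,"dy":0.0002,"dz":0,"fingers":-1}

```text
time: 5.5
ee_pos: [0.5924, -0.1266, 0.0336]
eef_rot: [-2.055, -2.376, -0.0]
contact_force: [-1.8, 0.4, -0.8]
grip_width: 0.008
gripper_force: 0.7
```

move_arm:
  deltas:
    - {"rx":0,"ry":0,"rz":0,"dx":0.001,"dy":0.0001,"dz":0,"fingers":-1}
    - {"rx":0,"ry":0,"rz":0,"dx":0.001,"dy":0.0001,"dz":0,"fingers":-1}
    - {"rx":0,"ry":0,"rz":0,"dx":0.001,"dy":0.0002,"dz":0,"fingers":-1}

```text
time: 5.75
ee_pos: [0.5954, -0.1262, 0.0336]
eef_rot: [-2.055, -2.377, 0.0]
contact_force: [-1.6, 0.5, -0.8]
grip_width: 0.005
gripper_force: 0.8
```

move_arm:
  deltas:
    - {"rx":0,"ry":0,"rz":0,"dx":0.001,"dy":0.0001,"dz":0,"fingers":-1}
    - {"rx":0,"ry":0,"rz":0,"dx":0.001,"dy":0.0001,"dz":0,"fingers":-1}

```text
time: 5.92
ee_pos: [0.5972, -0.1259, 0.0336]
eef_rot: [-2.054, -2.376, 0.001]
contact_force: [-11.0, -0.6, 3.4]
grip_width: 0.004
gripper_force: 6.0
```

move_arm:
  deltas:
    - {"rx":0,"ry":0,"rz":0,"dx":-0.01,"dy":-0.0013,"dz":0,"fingers":-1}
    - {"rx":0,"ry":0,"rz":0,"dx":-0.02,"dy":-0.0027,"dz":0,"fingers":-1}
    - {"rx":0,"ry":0,"rz":0,"dx":-0.01,"dy":-0.0013,"dz":0.03,"fingers":-1}
    - {"rx":0,"ry":0,"rz":0,"dx":0,"dy":0,"dz":0.04,"fingers":-1}
    - {"rx":0,"ry":0,"rz":0,"dx":0,"dy":0,"dz":0.04,"fingers":-1}

```text
time: 6.33
ee_pos: [0.5558, -0.1313, 0.1446]
eef_rot: [-2.055, -2.375, 0.001]
contact_force: [1.2, 0.3, -0.2]
grip_width: 0.004
gripper_force: 0.0
```

move_arm:
  deltas:
    - {"rx":0,"ry":0,"rz":0,"dx":0,"dy":-0.015,"dz":0.03,"fingers":-1}
    - {"rx":0,"ry":0,"rz":0,"dx":0,"dy":-0.03,"dz":0.02,"fingers":-1}
    - {"rx":0,"ry":0,"rz":0,"dx":0,"dy":0,"dz":0,"fingers":-1}
    - {"rx":0,"ry":0,"rz":0,"dx":0,"dy":0,"dz":0,"fingers":-1}
    - {"rx":0,"ry":0,"rz":0,"dx":0,"dy":0,"dz":0,"fingers":-1}

```text
time: 6.75
ee_pos: [0.5568, -0.1761, 0.1928]
eef_rot: [-2.055, -2.375, 0.0]
contact_force: [0.2, 0.2, 0.3]
grip_width: 0.006
gripper_force: 0.0
```

```bash
python3 - <<'E'
from workcell import r
import cv2,numpy as np
c=r.get_calibration("wrist");im=r.capture("wrist");np.savez("w2",K=c["camera_matrix"],E=c["extrinsics"])
t=r.capture("top")[115:215,240:340]
o=np.zeros((384,800,3),np.uint8);o[:,:512]=im;o[:288,512:]=cv2.resize(t,(288,288),interpolation=cv2.INTER_CUBIC)
cv2.imwrite("pics/w2.png",o[:,:,::-1])
E
```

```text
(no output)
```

View pics/w2.png

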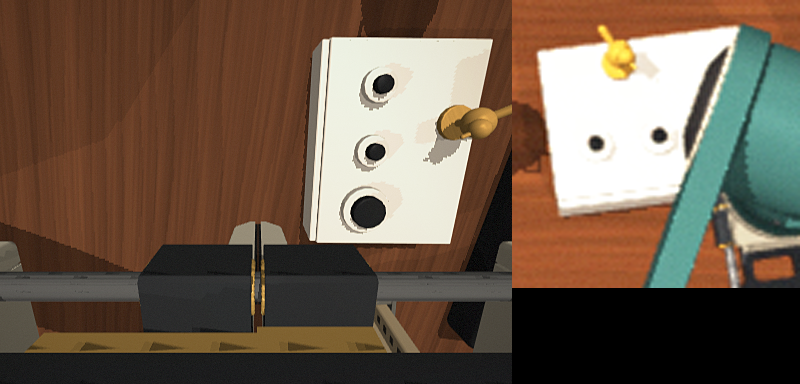

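Wrist view: the drawer is shut, with the panel flush against the shell. The caps are at (368,211, large), (375,151) and (383,84).

```bash
python3 - <<'E'
import numpy as np
d=np.load("w2.npz");M=d["K"]@d["E"][:3]
for p,z in[((368,211),.082),((375,151),.082),((383,84),.082),((312,243),.057),((325,40),.057)]:
    w=np.linalg.inv(np.c_[M[:,:2],M[:,2]*z+M[:,3]])@[*p,1];print(w[:2]/w[2])
E
```

```text
[ 0.67610882 -0.18124385]
[ 0.66743335 -0.11833774]
[ 0.65900624 -0.05596477]
[ 0.63125524 -0.2370865 ]
[ 0.60156028 -0.01997394]
```

move_arm:
  deltas:
    - {"rx":0,"ry":0,"rz":0,"dx":0.03,"dy":-0.0015,"dz":0,"fingers":-1}
    - {"rx":0,"ry":0,"rz":0,"dx":0.03,"dy":-0.0015,"dz":0,"fingers":-1}
    - {"rx":0,"ry":0,"rz":0,"dx":0.03,"dy":-0.0015,"dz":-0.01,"fingers":-1}
    - {"rx":0,"ry":0,"rz":0,"dx":0.02,"dy":-0.001,"dz":-0.02,"fingers":-1}
    - {"rx":0,"ry":0,"rz":0,"dx":0.011,"dy":-0.0005,"dz":-0.02,"fingers":-1}

```text
time: 7.27
ee_pos: [0.6801, -0.1813, 0.1418]
eef_rot: [-2.053, -2.377, 0.0]
contact_force: [0.0, 0.1, 0.2]
grip_width: 0.003
gripper_force: 0.0
```

move_arm:
  deltas:
    - {"rx":0,"ry":0,"rz":0,"dx":0,"dy":0,"dz":-0.02,"fingers":-1}
    - {"rx":0,"ry":0,"rz":0,"dx":0,"dy":0,"dz":-0.015,"fingers":-1}
    - {"rx":0,"ry":0,"rz":0,"dx":0,"dy":0,"dz":-0.008,"fingers":-1}
    - {"rx":0,"ry":0,"rz":0,"dx":0,"dy":0,"dz":0,"fingers":-1}
    - {"rx":0,"ry":0,"rz":0,"dx":0,"dy":0,"dz":0,"fingers":-1}

```text
time: 7.68
ee_pos: [0.6781, -0.1821, 0.1011]
eef_rot: [2.054, 2.377, 0.0]
contact_force: [-1.0, -0.9, 0.9]
grip_width: 0.008
gripper_force: 0.0
```

```bash
python3 - <<'E'
from workcell import r
import cv2,numpy as np
im=r.capture("wrist")
t=r.capture("scene")[165:265,135:255]
o=np.zeros((384,800,3),np.uint8);o[:,:512]=im;o[:240,512:]=cv2.resize(t,(288,240),interpolation=cv2.INTER_CUBIC)
cv2.imwrite("pics/w3.png",o[:,:,::-1])
E
```

```text
(no output)
```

View pics/w3.png

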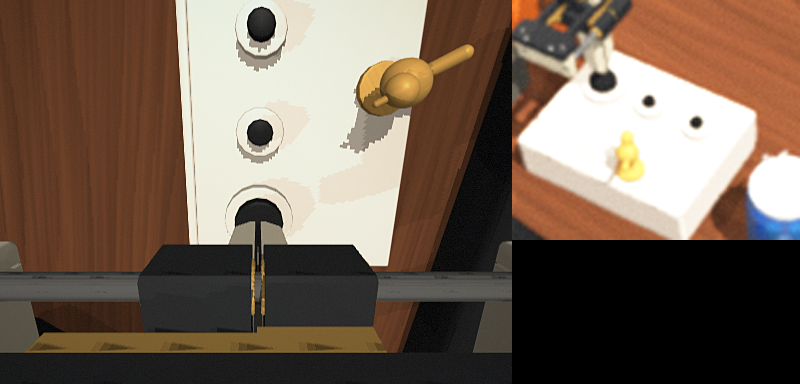

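The shut fingertips stand centred over the large black cap (column 258), and the small buttons are well clear. Pressing slowly.

move_arm:
  deltas:
    - {"rx":0,"ry":0,"rz":0,"dx":0,"dy":0,"dz":-0.006,"fingers":-1}
    - {"rx":0,"ry":0,"rz":0,"dx":0,"dy":0,"dz":-0.006,"fingers":-1}
    - {"rx":0,"ry":0,"rz":0,"dx":0,"dy":0,"dz":-0.004,"fingers":-1}
    - {"rx":0,"ry":0,"rz":0,"dx":0,"dy":0,"dz":-0.002,"fingers":-1}
    - {"rx":0,"ry":0,"rz":0,"dx":0,"dy":0,"dz":-0.002,"fingers":-1}

```text
time: 8.2
ee_pos: [0.6781, -0.1823, 0.0803]
eef_rot: [-2.054, -2.376, 0.0]
contact_force: [-2.4, 0.1, 2.3]
grip_width: 0.004
gripper_force: 1.2
```

move_arm:
  deltas:
    - {"rx":0,"ry":0,"rz":0,"dx":0,"dy":0,"dz":-0.001,"fingers":-1}
    - {"rx":0,"ry":0,"rz":0,"dx":0,"dy":0,"dz":-0.001,"fingers":-1}
    - {"rx":0,"ry":0,"rz":0,"dx":0,"dy":0,"dz":-0.001,"fingers":-1}
    - {"rx":0,"ry":0,"rz":0,"dx":0,"dy":0,"dz":0,"fingers":-1}

```text
time: 8.53
ee_pos: [0.6783, -0.1823, 0.0778]
eef_rot: [2.055, 2.376, 0.0]
contact_force: [-3.2, 0.5, 3.9]
grip_width: 0.006
gripper_force: 2.0
```

move_arm:
  deltas:
    - {"rx":0,"ry":0,"rz":0,"dx":0,"dy":0,"dz":-0.001,"fingers":-1}
    - {"rx":0,"ry":0,"rz":0,"dx":0,"dy":0,"dz":-0.001,"fingers":-1}
    - {"rx":0,"ry":0,"rz":0,"dx":0,"dy":0,"dz":0,"fingers":-1}

```text
time: 8.78
ee_pos: [0.6784, -0.1823, 0.0763]
eef_rot: [2.054, 2.376, 0.0]
contact_force: [-4.5, 1.2, 6.7]
grip_width: 0.005
gripper_force: 3.5
```

move_arm:
  deltas:
    - {"rx":0,"ry":0,"rz":0,"dx":0,"dy":0,"dz":-0.001,"fingers":-1}
    - {"rx":0,"ry":0,"rz":0,"dx":0,"dy":0,"dz":-0.0005,"fingers":-1}
    - {"rx":0,"ry":0,"rz":0,"dx":0,"dy":0,"dz":0,"fingers":-1}

```text
time: 9.03
ee_pos: [0.6785, -0.1824, 0.076]
eef_rot: [2.054, 2.376, 0.001]
contact_force: [-9.9, 2.1, 18.1]
grip_width: 0.007
gripper_force: 9.0
```

Hard stop reached: 18 N at z = 0.076. Releasing and withdrawing.

move_arm:
  deltas:
    - {"rx":0,"ry":0,"rz":0,"dx":0,"dy":0,"dz":0.003,"fingers":-1}
    - {"rx":0,"ry":0,"rz":0,"dx":0,"dy":0,"dz":0.005,"fingers":-1}
    - {"rx":0,"ry":0,"rz":0,"dx":0,"dy":0,"dz":0.02,"fingers":-1}
    - {"rx":0,"ry":0,"rz":0,"dx":0,"dy":0,"dz":0.035,"fingers":-1}
    - {"rx":0,"ry":0,"rz":0,"dx":0,"dy":0,"dz":0.035,"fingers":-1}

```text
time: 9.45
ee_pos: [0.6778, -0.1821, 0.1719]
eef_rot: [-2.053, -2.375, 0.001]
contact_force: [0.0, -0.2, -0.1]
grip_width: 0.002
gripper_force: 0.0
```

move_arm:
  deltas:
    - {"rx":0,"ry":0,"rz":0,"dx":-0.02,"dy":0,"dz":0.03,"fingers":-1}
    - {"rx":0,"ry":0,"rz":0,"dx":-0.035,"dy":0.01,"dz":0.01,"fingers":-1}
    - {"rx":0,"ry":0,"rz":0,"dx":-0.035,"dy":0.015,"dz":0,"fingers":-1}
    - {"rx":0,"ry":0,"rz":0,"dx":-0.035,"dy":0.015,"dz":0,"fingers":-1}
    - {"rx":0,"ry":0,"rz":0,"dx":-0.035,"dy":0.015,"dz":0,"fingers":-1}

```text
time: 9.87
ee_pos: [0.5168, -0.1268, 0.2118]
eef_rot: [2.055, 2.376, 0.0]
contact_force: [0.1, -0.3, 1.3]
grip_width: 0.003
gripper_force: 0.0
```

move_arm:
  deltas:
    - {"rx":0,"ry":0,"rz":0,"dx":-0.02,"dy":0.03,"dz":0,"fingers":-1}
    - {"rx":0,"ry":0,"rz":0,"dx":-0.02,"dy":0.03,"dz":0,"fingers":-1}
    - {"rx":0,"ry":0,"rz":0,"dx":0,"dy":0.03,"dz":0,"fingers":-1}
    - {"rx":0,"ry":0,"rz":0,"dx":0,"dy":0,"dz":0,"fingers":-1}
    - {"rx":0,"ry":0,"rz":0,"dx":0,"dy":0,"dz":0,"fingers":-1}

```text
time: 10.28
ee_pos: [0.4783, -0.0363, 0.2125]
eef_rot: [2.051, 2.378, 0.001]
contact_force: [0.8, -0.4, 0.2]
grip_width: 0.008
gripper_force: 0.0
```

```bash
python3 - <<'E'
from workcell import r
import cv2,numpy as np
im=r.capture("top");t=r.capture("scene")[165:265,135:255]
o=np.zeros((384,800,3),np.uint8);o[:,:512]=im;o[:240,512:]=cv2.resize(t,(288,240),interpolation=cv2.INTER_CUBIC)
cv2.imwrite("pics/end.png",o[:,:,::-1])
E
```

```text
(no output)
```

View pics/end.png

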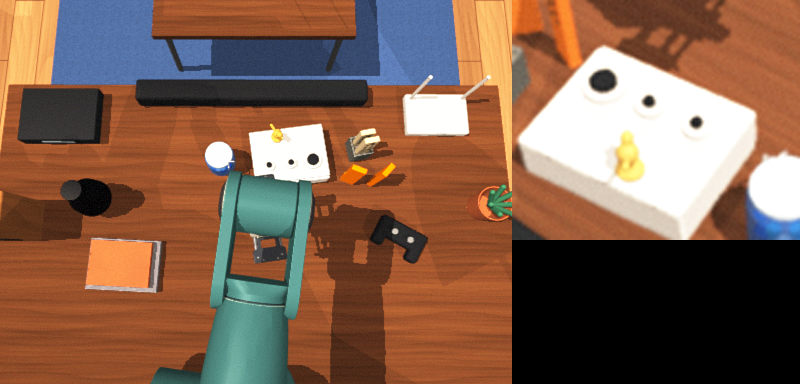

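The final picture shows the drawer shut, all three caps up (the large one at (313,159) in the top view), everything else in place and the robot clear.

```bash
python3 -c "
from workcell import r
print(r.hand_in())"
```

```text
the job is handed in; nothing more can be done
None
```

I pushed the drawer shut to its stop, pressed the large button fully down and let it spring back, withdrew the arm, and handed the job in at about 10 s; the last pictures show nothing else moved.

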